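# Find the socket that fits the castor nut

## Robot

A 6-joint arm with a two-finger parallel gripper is mounted at the origin on the work surface. World frame = base frame: x ahead of the robot, y to its left, z up, the work surface at z = 0. Lengths are in mm, angles in rad, forces in N, time in s.
With the tool pointing down it reaches from about 275 to 1000 mm from the base axis. Payload 8.4 kg.
Tool frame: the origin (TCP) lies at the very end of the fingers, on their centre line; the grasp point (between the pads) lies 19 mm behind it; z points along the fingers, y is the direction in which the jaws open and shut (so a half turn about z gives the same grasp; the last joint's range is limited). The gripper opens to 85 mm and grips with 20 to 120 N. Pads are 22 mm wide; open, the fingers measure 114 mm over their backs; the gripper's body (76 mm by 85 mm) begins 54 mm behind the grasp point. The pads swing forward as they close: fully open they stand 13 mm farther back than shut.
Start: joints at [1.286, 0.353, 1.633, -0, 1.155, -0.002], TCP at [174.402, 600.177, 231.281] pointing down, gripper open.
Joint ranges: [-2.63, 2.63], [-0.92, 2.1], [0.06, 2.66], [-1.3, 4.44], [0, 2.69], [-3.02, 3.02]. Speed limits (rad/s): [2.22, 2.22, 2.79, 3.14, 3.14, 3.14].

## Interface

Orientations are given as [roll, pitch, yaw] about the fixed x, y, z axes, in that order (R = Rz(yaw) Ry(pitch) Rx(roll)).
In Python, from rig import sense, grab_frame, sign_off, masks_of gives the robot as it stands. The module is installed in compiled form; this text tells all that it offers.
- The arm moves only by the shell command python3 -m inch 'ROWS' [FORCE]. ROWS is JSON, a list of rows, each an object of numbers: "gripper": the finger opening in m, from 0 to 0.0854; "tx", "ty", "tz": the shift along the tool's x, y, z in m; "spin": the turn about the tool's z in degrees. In form: [{"gripper": .., "tx": .., "ty": .., "tz": .., "spin": ..}, ...]. A call has exactly 8 rows; each row shifts and turns the commanded pose from where the row before left it, along the tool's axes as they then stand; what a row does not reach is not made up. A row lasts 1/10 s, in which the tool goes at most 50 mm and 8.59 degrees, less where a joint would pass 70% of its speed; a pose out of reach is approached as far as the arm can. A call is refused whole if a number of a shift passes 0.05 or a number of a turn 8.59, either way. A call with a gripper value outside its range is refused whole. The fingers move at their own pace and stop on an object; FORCE is the grip in N (left out, the last holds). Time passes only in rows, so rows that do not move let the fingers close, or fill a call up. It gives the time, the measured TCP pose, the force and the opening at its end, in the units of the state.
- sense(): the state, without advancing time (a new reading comes with each control period).
- grab_frame(name): name is "scene" or "top" or "wrist"; returns a dict with "pixels" (420x560x3 uint8, red, green, blue), "K" (3x3 intrinsics, pixels), "k1" (the pictures are not rectified: a ray, as slopes to the right and down, at radius r is drawn at 1 + k1 r^2 times it, then the intrinsics apply), "extrinsics" (4x4, takes a point from camera to world coordinates). Camera axes: x right, y down, z forward; pixel columns grow to the right and rows downward; lengths in mm; the calibration is good to about 2 mm. A picture is of the moment at which its call begins. There is no depth.
- sign_off(): hands the job in, once; it reports no verdict.
Trained networks look in the newest picture that a camera, given by its name, has taken for a name from the list of things; names that differ only in an ending like _2 or _b are one class to them, and where a whole thing is asked for, a point or a joint stands for the part that bears it (a point fixed in the world has none). Each returns a list of dicts, best first, with "conf" (0 to 1); they miss things now and then, are a little off and sometimes report something else, mostly with a low value. They report only what shows in the picture. A call takes as long as a camera call.
- masks_of(camera, target): "pixels" (420x560 bool, what is visible of it) and "centre" ([row, column] in pixels, amid what is visible of it).
The state is a dict: "clock": time; "qpos": joint angles; "qvel": joint speeds; "joint_efforts": joint torques, N m; "eef_pos": TCP position; "tcp_rot": TCP orientation; "contact_force": force on the tool from outside, world axes, zero at the start; "wrist_torque": the same for the moment, N m; "opening": opening from 0.0 (shut) to 1.0 (fully open).
Only numpy, scipy, OpenCV 4.12 (cv2) and the standard library are available. Lean on these libraries where they do the work, as an engineer would, in place of code of your own. Each camera call takes 0.05 s, during which the arm holds its last target.

## Task

Find which of the three sockets in the tray fits the castor nut on the dolly corner that stands on the green mat: only the right one goes all the way down over the nut. Finish while holding that socket by its adapter, upright and fully home on the nut, without letting go; the other two must be standing upright in the tray, and the glue bottle, the jar and the sanding block are not to be knocked about.

Things in the scene. Friction and masses are not known exactly. Their poses are not given: they have to be found in the camera images.
- tray: Low open tray of black plastic, 100 (its x) by 250 (its y) mm, walls 4 mm thick and 16 mm high, floor 4 mm thick; fixed. Origin under its centre, at bench level. The three sockets stand on its floor in a row along its y, about 75 mm apart, in any order.
- nut (a point): On the dolly corner on the green mat: centre of the washer face under its brass-coloured hex nut, 98 mm above the bench, where a fully seated socket's rim rests. z up. Nut fixed, 18 mm high, upper rim chamfered; a stud stands 6 mm above it. Two nut flats face +y and -y, two corners +x and -x. Width across flats 18, 22 or 26 mm, not told; it differs from time to time, fixed within a run.
- mat: Green bench mat 210 x 210 mm, fixed, origin under its centre, below the nut. On it the dolly corner: wooden board 150 x 150 mm, top 95 mm up, on risers, castor below. Round its nut a dark cup ring, 8 mm high over the washer face, 2 mm wider all round than the fitting socket: too big a socket stops on the ring, 8 mm up; too small on the nut, 15 to 18 mm up. Two more such corners wait behind.
- socket_yellow: Loose steel socket, yellow band, 82 mm tall, 0.14 to 0.28 kg, bore down. Origin: centre of its open lower rim; z up its axis. Hex bore 20 mm across flats (for a nut 2 mm smaller, 10 deg play each way), 30 mm deep, flats to +y and -y, corners to +x and -x. 32 mm across outside up to 42 mm; above, from 42 to 82 mm, a dark square adapter to grip, 18 x 18 mm, faces along x and y.
- socket_blue: Loose steel socket, blue band, 82 mm tall, 0.14 to 0.28 kg, bore down. Origin: centre of its open lower rim; z up its axis. Hex bore 24 mm across flats (for a nut 2 mm smaller, 10 deg play each way), 30 mm deep, flats to +y and -y, corners to +x and -x. 40 mm across outside up to 42 mm; above, from 42 to 82 mm, a dark square adapter to grip, 18 x 18 mm, faces along x and y.
- socket_red: Loose steel socket, red band, 82 mm tall, 0.14 to 0.28 kg, bore down. Origin: centre of its open lower rim; z up its axis. Hex bore 28 mm across flats (for a nut 2 mm smaller, 10 deg play each way), 30 mm deep, flats to +y and -y, corners to +x and -x. 48 mm across outside up to 42 mm; above, from 42 to 82 mm, a dark square adapter to grip, 18 x 18 mm, faces along x and y.
- glue: White glue bottle with an orange cap, 52 mm wide, 150 mm tall, loose, standing; origin under its centre. Not needed for the job.
- sander: Cork sanding block, 70 x 110 x 38 mm, loose; origin under its centre. Not needed for the job.
- jar: Low amber jar with a steel cap, 68 mm wide, 75 mm tall, loose, standing; origin under its centre. Not needed for the job.

How it is judged (in metres and radians):
At the end, for the whole second after the job is handed in: One socket is down over the nut: axis within 5 mm, rim within 4 mm of the washer face (only the fitting one can), tilt under 0.1 rad, at rest, gripped by the fingers (over 1 N). The other two stand on the tray floor (within 6 mm), tilt under 0.1 rad, at rest, not held (((horizontal distance between socket_yellow and nut below 0.005 m and z of socket_yellow in the frame of nut between -0.004 and 0.004 m and angle between each of socket_yellow, socket_blue, socket_red's own z axis and vertical below 0.1 rad and contact force between the fingers and socket_yellow above 1 N and linear speed of each of socket_yellow, socket_blue, socket_red below 0.02 m/s and z of each of socket_blue, socket_red in the frame of tray below 0.01 m and contact force between the fingers and socket_blue below 0.2 N and x of socket_blue in the frame of tray between -0.05 and 0.05 m and y of socket_blue in the frame of tray between -0.125 and 0.125 m and contact force between the fingers and socket_red below 0.2 N and x of socket_red in the frame of tray between -0.05 and 0.05 m and y of socket_red in the frame of tray between -0.125 and 0.125 m) or (horizontal distance between socket_blue and nut below 0.005 m and z of socket_blue in the frame of nut between -0.004 and 0.004 m and angle between each of socket_blue, socket_yellow, socket_red's own z axis and vertical below 0.1 rad and contact force between the fingers and socket_blue above 1 N and linear speed of each of socket_blue, socket_yellow, socket_red below 0.02 m/s and z of each of socket_yellow, socket_red in the frame of tray below 0.01 m and contact force between the fingers and socket_yellow below 0.2 N and x of socket_yellow in the frame of tray between -0.05 and 0.05 m and y of socket_yellow in the frame of tray between -0.125 and 0.125 m and contact force between the fingers and socket_red below 0.2 N and x of socket_red in the frame of tray between -0.05 and 0.05 m and y of socket_red in the frame of tray between -0.125 and 0.125 m) or (horizontal distance between socket_red and nut below 0.005 m and z of socket_red in the frame of nut between -0.004 and 0.004 m and angle between each of socket_red, socket_yellow, socket_blue's own z axis and vertical below 0.1 rad and contact force between the fingers and socket_red above 1 N and linear speed of each of socket_red, socket_yellow, socket_blue below 0.02 m/s and z of each of socket_yellow, socket_blue in the frame of tray below 0.01 m and contact force between the fingers and socket_yellow below 0.2 N and x of socket_yellow in the frame of tray between -0.05 and 0.05 m and y of socket_yellow in the frame of tray between -0.125 and 0.125 m and contact force between the fingers and socket_blue below 0.2 N and x of socket_blue in the frame of tray between -0.05 and 0.05 m and y of socket_blue in the frame of tray between -0.125 and 0.125 m))); the arm keeps its last pose, push and grip.
It fails at once if a socket is tipped over (angle between any of socket_yellow, socket_blue, socket_red's own z axis and vertical above 0.8 rad).
It fails at once if the glue bottle, jar or sanding block is pushed more than 40 mm away or knocked over (distance of any of glue, sander, jar from where it was at the start of the episode above 0.04 m or angle between any of glue, jar's own z axis and vertical above 0.6 rad).
It also fails if it takes over 64 s, if anything falls off the work surface, if the arm or the gripper's body presses on something with over 40 N, if the wrist force passes 120 N, or if a joint passes its speed limit or range.

## Working session

There is one attempt and no reset: what is moved stays moved. The work goes in short steps, Python scripts to look and compute and a shell command to move; the robot and the scene stay as the last step left them, time stands still between calls to the robot, and variables do not carry over. Pictures are saved under pics/ and viewed, and the job is handed in when it is done.

```bash
mkdir -p pics
cat > h.py <<'E'
import numpy as np,cv2
from rig import *
def save(n,f): 
    g=grab_frame(n); cv2.imwrite('pics/'+f,g['pixels'][:,:,::-1]); return g
def ray(g,rc):
    K=g['K'];k=g['k1'];r,c=rc
    d=np.array([(c-K[0,2])/K[0,0],(r-K[1,2])/K[1,1]]);u=d.copy()
    for _ in range(30): u=d/(1+k*(u@u))
    T=np.array(g['extrinsics']); return T[:3,3],T[:3,:3]@np.array([u[0],u[1],1])
def atz(g,rc,z):
    o,d=ray(g,rc); return o+d*(z-o[2])/d[2]
def proj(g,p):
    T=np.array(g['extrinsics']);q=T[:3,:3].T@(np.array(p,float)-T[:3,3]);u=q[:2]/q[2];u=u*(1+g['k1']*(u@u))
    K=g['K'];return [K[1,1]*u[1]+K[1,2],K[0,0]*u[0]+K[0,2]]
E
python3 - <<'E'
from h import *
print(sense())
for n in['scene','top','wrist']:
    g=save(n,n+'0.png'); print(n,np.round(g['extrinsics'],2).tolist(),g['K'].tolist(),g['k1'])
    for t in['tray','nut','mat','socket_yellow','socket_blue','socket_red','glue','sander','jar']:
        m=masks_of(n,t); print(t,[(round(x['conf'],2),np.round(x['centre']).tolist(),int(x['pixels'].sum())) for x in m[:3]])
E
```

```text
{'clock': 0.0, 'qpos': array([ 1.28561810e+00,  3.53653238e-01,  1.63412108e+00, -2.01055667e-06,
        1.15521637e+00, -2.41789421e-03]), 'qvel': array([-0.00079047,  0.00100276,  0.00039718,  0.0002676 ,  0.00017302,
        0.00065299]), 'joint_efforts': array([ 2.99555948e-03, -6.05249190e+01, -3.42074597e+01,  1.85572048e-04,
        9.13068478e-03, -6.69919544e-06]), 'eef_pos': array([174.25753677, 599.72211409, 230.56409554]), 'tcp_rot': array([-3.14019462e+00, -1.54201282e-06,  2.85883314e+00]), 'contact_force': array([-0.38811152,  1.02958857, -0.37767025]), 'wrist_torque': array([-0.04583269,  0.01866882,  0.0079709 ]), 'opening': 0.9983190858738294}
scene [[0.67, 0.41, -0.62, 1373.85], [0.74, -0.35, 0.57, -728.81], [0.02, -0.84, -0.54, 779.89], [0.0, 0.0, 0.0, 1.0]] [[524.90471714144, 0.0, 279.0497855556774], [0.0, 524.90471714144, 221.60871152542467], [0.0, 0.0, 1.0]] -0.17484562324750738
tray [(0.58, [285.0, 183.0], 2287)]
nut [(0.72, [230.0, 326.0], 1232), (0.44, [269.0, 153.0], 408)]
mat [(0.79, [230.0, 327.0], 1362)]
socket_yellow [(0.88, [267.0, 155.0], 412)]
socke
[... 602 characters left out ...]
58)]
nut [(0.66, [226.0, 247.0], 1898)]
mat [(0.76, [247.0, 234.0], 2087), (0.56, [247.0, 118.0], 469)]
socket_yellow []
socket_blue [(0.63, [226.0, 358.0], 169)]
socket_red [(0.61, [219.0, 332.0], 256)]
glue [(0.58, [246.0, 120.0], 484)]
sander [(0.86, [176.0, 316.0], 839)]
jar [(0.8, [252.0, 427.0], 594), (0.6, [176.0, 316.0], 844)]
wrist [[0.28, 0.92, 0.26, 107.61], [0.96, -0.27, -0.08, 620.53], [-0.0, 0.27, -0.96, 374.77], [0.0, 0.0, 0.0, 1.0]] [[332.0899910608737, 0.0, 277.0242637182647], [0.0, 332.0899910608737, 214.0231153344966], [0.0, 0.0, 1.0]] -0.05616620625565427
tray []
nut [(0.55, [416.0, 96.0], 123)]
mat []
socket_yellow []
socket_blue []
socket_red []
glue []
sander []
jar []
```

View pics/scene0.png

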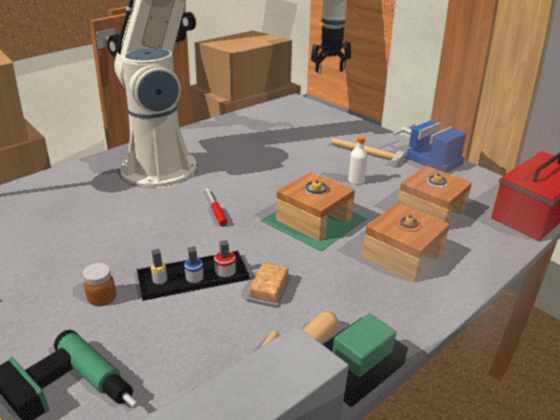

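View pics/top0.png

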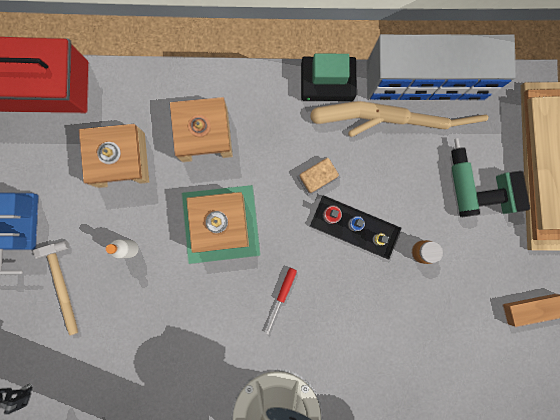

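View pics/wrist0.png

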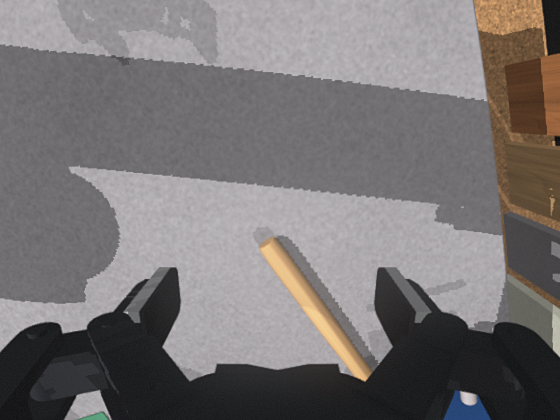

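The top view shows the green-mat corner with its nut near (222,216). The tray is turned in the view, with red (214,333), blue (223,358) and yellow (239,380). The sander is at (176,316), the jar at (252,427) and the glue at (248,120). I'll enlarge these areas to measure them.

Run:
```python
from h import *
g=save('top','t1.png');p=g['pixels'][:,:,::-1]
a=cv2.resize(p[185:270,175:260],(510,510),interpolation=cv2.INTER_CUBIC)
b=cv2.resize(p[190:265,305:405],(800,600),interpolation=cv2.INTER_CUBIC)
cv2.imwrite('pics/nutz.png',a);cv2.imwrite('pics/trayz.png',b)
g=save('scene','s1.png');p=g['pixels'][:,:,::-1]
cv2.imwrite('pics/sz.png',cv2.resize(p[160:320,80:380],(800,427),interpolation=cv2.INTER_CUBIC))
```

```text
(no output)
```

View pics/nutz.png

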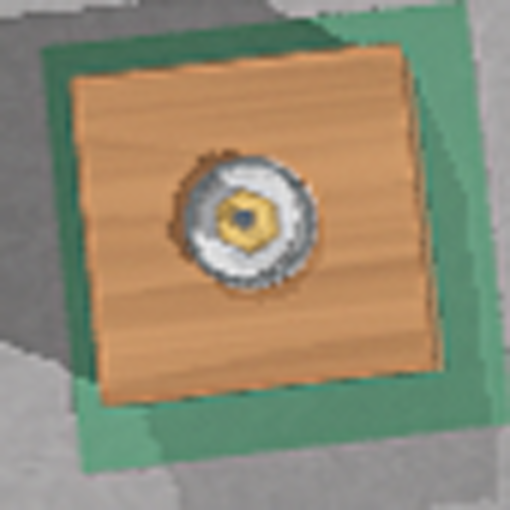

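View pics/trayz.png

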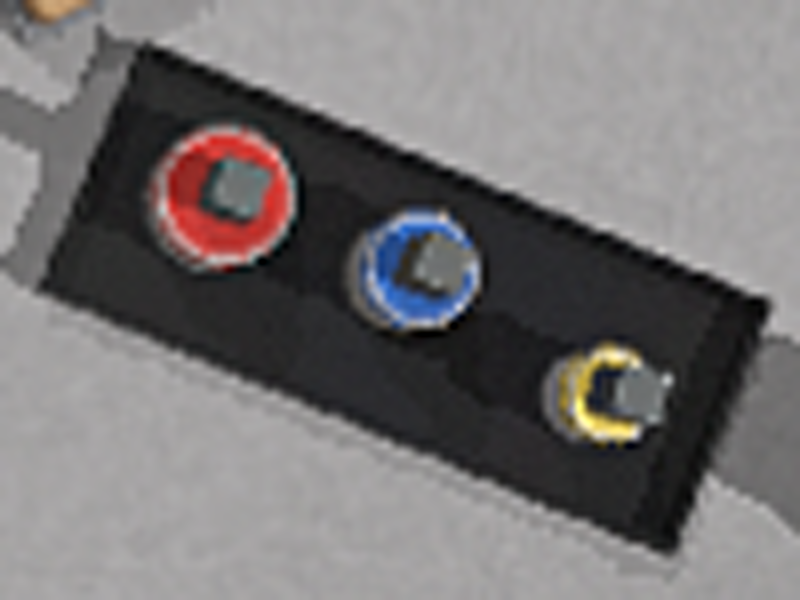

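View pics/sz.png

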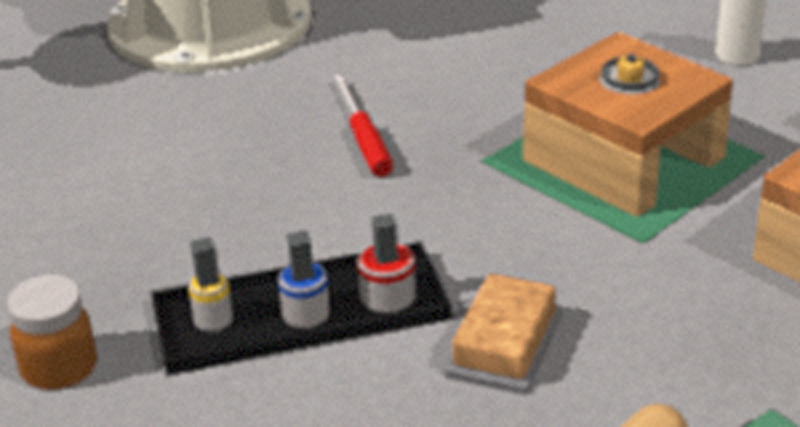

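Run:
```python
from h import *
g=grab_frame('top')
nz=lambda c,r:(185+r/6-.42,175+c/6-.42)
tz=lambda c,r:(190+r/8-.44,305+c/8-.44)
print('stud',atz(g,nz(245,217),122),'ring',atz(g,nz(250,221),106))
for n,c in dict(a=(72,78),b=(405,45),c=(443,370),d=(103,405)).items(): print(n,atz(g,nz(*c),95))
for n,c in dict(r=(243,188),b=(447,262),y=(642,392)).items(): print(n,atz(g,tz(*c),86))
for n,c in dict(r=(230,195),b=(427,267),y=(607,393)).items(): print(n+'band',atz(g,tz(*c),46))
for c in [(145,42),(770,300),(672,552),(38,290)]: print('tray',atz(g,tz(*c),16))
for n in['glue','jar','sander']:
    m=masks_of('top',n)[0]; print(n,atz(g,m['centre'],40))
# nut yellow area
p=g['pixels'];h=cv2.cvtColor(p,cv2.COLOR_RGB2HSV)[215:228,208:224]
print(h[:,:,1])
g2=grab_frame('scene')
m=masks_of('scene','nut')[0];print('nut in scene guess (board)')
for P in [atz(g,nz(245,217),122)]: print('stud reproj in scene',proj(g2,P))
for n,c in dict(r=(243,188),b=(447,262),y=(642,392)).items(): print(n,proj(g2,atz(g,tz(*c),86)))
```

```text
stud [543.8978289  166.11460826 122.        ] ring [543.10869808 166.00176278 106.        ]
a [608.69092585 248.6944296   95.        ]
b [624.47192317  98.05476033  95.        ]
c [476.44968926  79.63971075  95.        ]
d [460.7697835  232.02848229  95.        ]
r [ 568.20109774 -158.06054658   86.        ]
b [ 542.75388446 -228.39762948   86.        ]
y [ 498.08866617 -295.01881383   86.        ]
rband [ 568.94281485 -159.19466033   46.        ]
bband [ 543.34805084 -229.4184642    46.        ]
yband [ 498.58631062 -292.99347766   46.        ]
tray [ 627.61900531 -132.62735795   16.        ]
tray [ 533.33922563 -360.84448165   16.        ]
tray [ 441.62564478 -323.0924723    16.        ]
tray [536.3593676  -92.89905366  16.        ]Traceback (most recent call last):
  File "<stdin>", line 11, in <module>
IndexError: list index out of range
```

```bash
cat > plan.py <<'E'
import sys
from h import *
# usage plan.py x y z yawdeg nrows
def main(a):
    x,y,z,yw,n=a; n=int(n); s=sense(); p=s['eef_pos']; yaw=np.degrees(s['tcp_rot'][2])
    yt=yaw+((yw-yaw+180)%360-180); d=(yaw-yt)/n; st=(np.array([x,y,z])-p)/n
    print('pos',p.round(1),'yaw',round(yaw,2),'F',s['contact_force'].round(1),'clk',s['clock'])
    for i in range(n):
        t=np.radians(yaw-d*i); X=np.array([np.cos(t),np.sin(t),0]);Y=np.array([np.sin(t),-np.cos(t),0])
        print('tx %.4f ty %.4f tz %.4f spin %.2f'%(st@X/1e3,st@Y/1e3,-st[2]/1e3,d))
main([float(v) for v in sys.argv[1:]])
E
python3 plan.py 543 166 190 96 16
python3 - <<'E'
from h import *
s=sense();print(s['tcp_rot'],cv2.Rodrigues)
g=grab_frame('top')
for n,c in dict(gluecap=(249,112),gluebase=(247,133)).items(): print(n,atz(g,c,150 if 'cap' in n else 10))
E
```

```text
pos [174.4 600.2 231.3] yaw 163.8 F [-0.5  0.2 -0.3] clk 1.7
tx -0.0297 ty -0.0196 tz 0.0026 spin 4.24
tx -0.0311 ty -0.0174 tz 0.0026 spin 4.24
tx -0.0323 ty -0.0150 tz 0.0026 spin 4.24
tx -0.0333 ty -0.0126 tz 0.0026 spin 4.24
tx -0.0341 ty -0.0101 tz 0.0026 spin 4.24
tx -0.0348 ty -0.0076 tz 0.0026 spin 4.24
tx -0.0352 ty -0.0050 tz 0.0026 spin 4.24
tx -0.0355 ty -0.0024 tz 0.0026 spin 4.24
tx -0.0356 ty 0.0003 tz 0.0026 spin 4.24
tx -0.0355 ty 0.0029 tz 0.0026 spin 4.24
tx -0.0352 ty 0.0055 tz 0.0026 spin 4.24
tx -0.0347 ty 0.0081 tz 0.0026 spin 4.24
tx -0.0340 ty 0.0106 tz 0.0026 spin 4.24
tx -0.0331 ty 0.0131 tz 0.0026 spin 4.24
tx -0.0320 ty 0.0155 tz 0.0026 spin 4.24
tx -0.0308 ty 0.0178 tz 0.0026 spin 4.24
[-3.14155634e+00  3.87211743e-07  2.85877115e+00] <built-in function Rodrigues>
gluecap [469.45466668 423.25668665 150.        ]
gluebase [474.75430109 415.80067422  10.        ]
```

```bash
python3 -m inch '[{"gripper":0.085,"tx":-0.030,"ty":-0.020,"tz":0.003,"spin":4.24},{"gripper":0.085,"tx":-0.031,"ty":-0.017,"tz":0.003,"spin":4.24},{"gripper":0.085,"tx":-0.032,"ty":-0.015,"tz":0.003,"spin":4.24},{"gripper":0.085,"tx":-0.033,"ty":-0.013,"tz":0.003,"spin":4.24},{"gripper":0.085,"tx":-0.034,"ty":-0.010,"tz":0.003,"spin":4.24},{"gripper":0.085,"tx":-0.035,"ty":-0.008,"tz":0.003,"spin":4.24},{"gripper":0.085,"tx":-0.035,"ty":-0.005,"tz":0.002,"spin":4.24},{"gripper":0.085,"tx":-0.0355,"ty":-0.002,"tz":0.002,"spin":4.24}]' 30
python3 plan.py 543 166 190 96 8
```

```text
clock: 2.55
eef_pos: [358.9, 381.9, 209.4]
tcp_rot: [3.141, -0.0, 2.264]
contact_force: [0.4, -0.8, -0.0]
opening: 0.995
pos [358.9 381.9 209.4] yaw 129.71 F [ 0.4 -0.8 -0. ] clk 2.55
tx -0.0355 ty 0.0005 tz 0.0024 spin 4.21
tx -0.0353 ty 0.0031 tz 0.0024 spin 4.21
tx -0.0350 ty 0.0056 tz 0.0024 spin 4.21
tx -0.0345 ty 0.0082 tz 0.0024 spin 4.21
tx -0.0338 ty 0.0107 tz 0.0024 spin 4.21
tx -0.0329 ty 0.0132 tz 0.0024 spin 4.21
tx -0.0319 ty 0.0156 tz 0.0024 spin 4.21
tx -0.0306 ty 0.0179 tz 0.0024 spin 4.21
```

```bash
python3 -m inch '[{"gripper":0.085,"tx":-0.0355,"ty":0.0005,"tz":0.0024,"spin":4.21},{"gripper":0.085,"tx":-0.0353,"ty":0.003,"tz":0.0024,"spin":4.21},{"gripper":0.085,"tx":-0.035,"ty":0.0056,"tz":0.0024,"spin":4.21},{"gripper":0.085,"tx":-0.0345,"ty":0.008,"tz":0.0024,"spin":4.21},{"gripper":0.085,"tx":-0.034,"ty":0.0107,"tz":0.0024,"spin":4.21},{"gripper":0.085,"tx":-0.033,"ty":0.013,"tz":0.0024,"spin":4.21},{"gripper":0.085,"tx":-0.032,"ty":0.0156,"tz":0.0024,"spin":4.21},{"gripper":0.085,"tx":-0.0306,"ty":0.018,"tz":0.0024,"spin":4.21}]'
python3 - <<'E'
from h import *
g=save('wrist','w1.png'); np.save('w1.npy',g,allow_pickle=True); s=sense();print(s['eef_pos'],np.degrees(s['tcp_rot']),s['clock'],s['qpos'])
print(proj(g,(543.5,166,122)))
E
```

```text
clock: 3.35
eef_pos: [543.7, 166.0, 190.1]
tcp_rot: [3.141, -0.0, 1.676]
contact_force: [0.1, 0.8, 0.4]
opening: 0.992
[546.81456241 162.77368674 189.94604927] [1.79865296e+02 1.08606401e-01 9.57199417e+01] 3.4 [ 0.28807712  0.3117452   1.79337553 -0.00267795  1.03451871  0.1896091 ]
[np.float64(228.31929730321372), np.float64(276.96572055085954)]
```

View pics/w1.png

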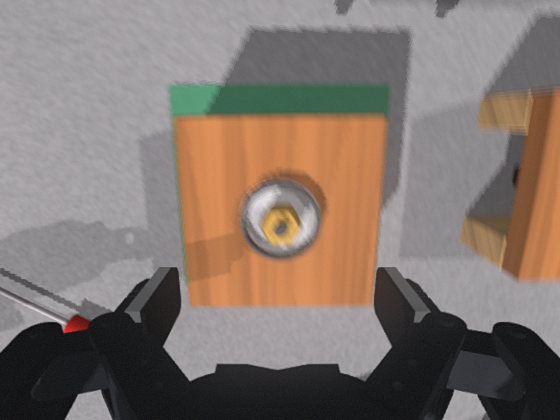

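The nut and ring show at about (row 220, col 281), slightly motion-blurred. I'll take another now the arm has settled.

Run:
```python
from h import *
g=save('wrist','w2.png');g=save('wrist','w2.png'); np.save('w2.npy',g,allow_pickle=True); s=sense();print(s['eef_pos'],np.degrees(s['tcp_rot']),s['clock'])
cv2.imwrite('pics/w2z.png',cv2.resize(g['pixels'][170:270,230:330,::-1],(600,600),interpolation=cv2.INTER_CUBIC))
```

```text
[543.75472609 165.84232395 189.89885933] [-1.79999523e+02  4.23490118e-03  9.60382057e+01] 3.5
```

View pics/w2z.png

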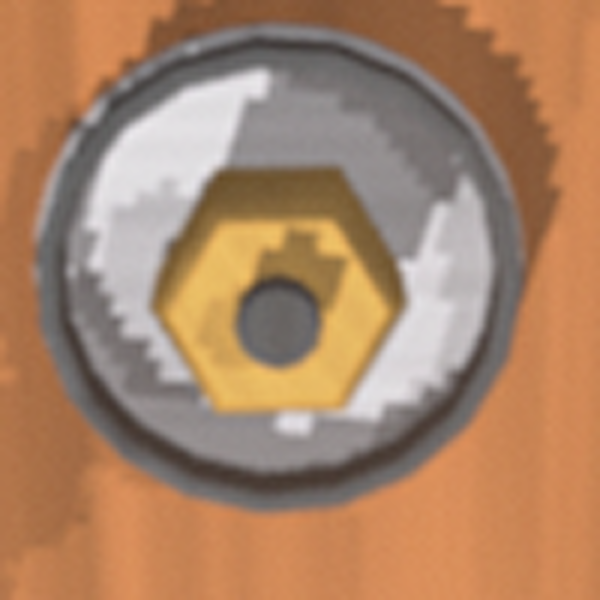

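View pics/w2.png

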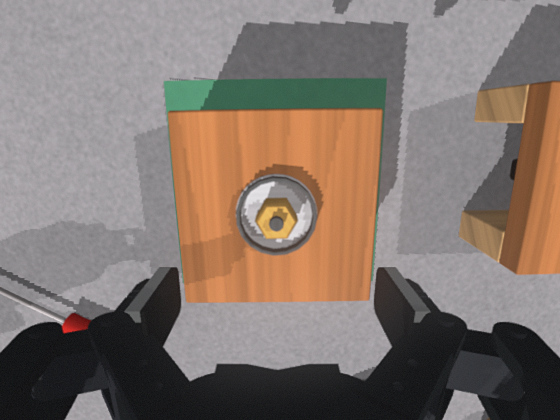

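Run:
```python
from h import *
g=np.load('w2.npy',allow_pickle=True).item()
z=lambda c,r:(170+r/6-.42,230+c/6-.42)
for h in(113,98):
    a,b=atz(g,z(153,308),h),atz(g,z(406,308),h);print(h,a,b,np.linalg.norm(a-b),np.degrees(np.arctan2((b-a)[1],(b-a)[0])))
# bottom corners far edge at base z98: (218,168),(342,168)
a,b=atz(g,z(218,168),98),atz(g,z(342,168),98);print('side',np.linalg.norm(a-b),np.degrees(np.arctan2((b-a)[1],(b-a)[0])),(a+b)/2)
print('stud',atz(g,z(279,322),122))
for l,r,h in(((66,262),(492,262),106),((35,262),(523,262),106)):
    a,b=atz(g,z(*l),h),atz(g,z(*r),h);print('ring',np.linalg.norm(a-b),(a+b)/2)
a,b=atz(g,z(275,25),106),atz(g,z(275,510),106);print((a+b)/2,np.linalg.norm(a-b))
```

```text
113 [529.61562809 165.39831326 113.        ] [558.75478547 168.35630558 113.        ] 29.288909364362148 5.796389078167229
98 [529.05733548 160.67774563  98.        ] [560.18001637 163.83709061  98.        ] 31.282626599504958 5.796389078167297
side 15.026677951707798 5.79668189589833 [542.89673436 179.92912786  98.        ]
stud [544.03336034 168.02303214 122.        ]
ring 50.56624612561766 [543.75483749 170.39872725 106.        ]
ring 57.93729897049583 [543.75470883 170.39883045 106.        ]
[543.45455539 168.63149274 106.        ] 60.02897952008076
```

Nut is about 30 mm over its corners (26 across flats) and the ring is 51–52 mm inside, so red should fit. The nut's yaw is about 6°. I'll go and look at red from the same relative height.

```bash
python3 plan.py 568 -158 154 70 8
```

```text
pos [543.8 165.8 189.9] yaw 96.04 F [-0.7  0.8 -0.1] clk 3.5
tx -0.0406 ty -0.0012 tz 0.0045 spin 3.25
tx -0.0406 ty 0.0011 tz 0.0045 spin 3.25
tx -0.0405 ty 0.0034 tz 0.0045 spin 3.25
tx -0.0402 ty 0.0057 tz 0.0045 spin 3.25
tx -0.0398 ty 0.0079 tz 0.0045 spin 3.25
tx -0.0393 ty 0.0102 tz 0.0045 spin 3.25
tx -0.0387 ty 0.0124 tz 0.0045 spin 3.25
tx -0.0379 ty 0.0146 tz 0.0045 spin 3.25
```

```bash
python3 -m inch '[{"gripper":0.085,"tx":-0.0406,"ty":-0.0012,"tz":0.0045,"spin":3.25},{"gripper":0.085,"tx":-0.0406,"ty":0.001,"tz":0.0045,"spin":3.25},{"gripper":0.085,"tx":-0.0405,"ty":0.0034,"tz":0.0045,"spin":3.25},{"gripper":0.085,"tx":-0.040,"ty":0.0057,"tz":0.0045,"spin":3.25},{"gripper":0.085,"tx":-0.040,"ty":0.008,"tz":0.0045,"spin":3.25},{"gripper":0.085,"tx":-0.0393,"ty":0.010,"tz":0.0045,"spin":3.25},{"gripper":0.085,"tx":-0.0387,"ty":0.0124,"tz":0.0045,"spin":3.25},{"gripper":0.085,"tx":-0.038,"ty":0.0146,"tz":0.0045,"spin":3.25}]'
python3 - <<'E'
from h import *
for i in range(4): g=save('wrist','w3.png')
np.save('w3.npy',g,allow_pickle=True); s=sense();print(s['eef_pos'],np.degrees(s['tcp_rot']),s['clock'])
cv2.imwrite('pics/w3z.png',cv2.resize(g['pixels'][165:275,220:330,::-1],(660,600),interpolation=cv2.INTER_CUBIC))
E
```

```text
clock: 4.3
eef_pos: [567.9, -157.1, 154.1]
tcp_rot: [3.142, -0.0, 1.225]
contact_force: [0.6, 0.5, -1.0]
opening: 0.999
[ 567.691946   -156.36661919  153.96256895] [-1.79959656e+02 -2.41328333e-02  7.01949110e+01] 4.5
```

View pics/w3z.png

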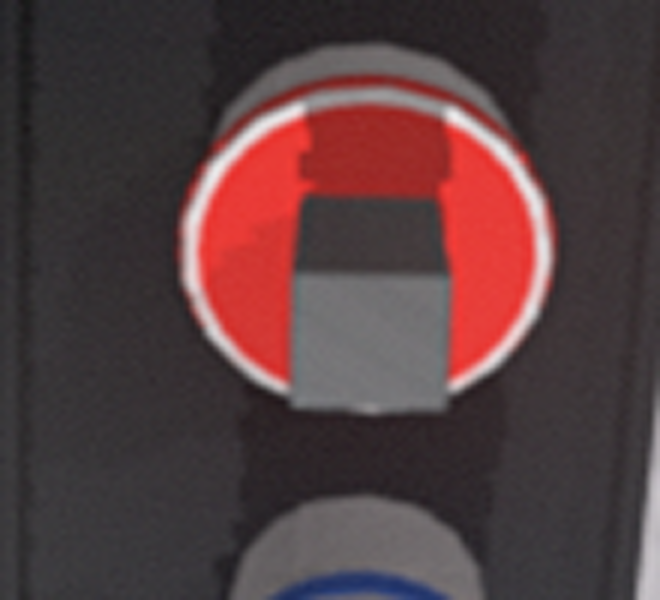

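View pics/w3.png

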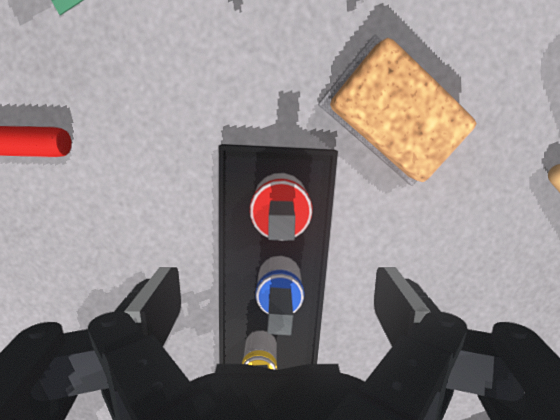

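Red's adapter appears at about (row 227, col 281), well aligned with the jaws. Now its offset.

Run:
```python
from h import *
g=np.load('w3.npy',allow_pickle=True).item()
z=lambda c,r:(165+r/5.4545-.42,220+c/6-.42)
P=[atz(g,z(*c),86) for c in((292,272),(451,272),(448,410),(290,408))]
for p in P:print(p.round(1))
e=lambda a,b:np.degrees(np.arctan2((P[b]-P[a])[1],(P[b]-P[a])[0]))
print(e(0,1),e(3,2),e(3,0),e(2,1))
c=sum(P)/4;print(c)
s=sense();t=s['tcp_rot'][2];d=c-s['eef_pos'];print(s['eef_pos'],np.degrees(t),'off tool x,y',d@[np.cos(t),np.sin(t),0],d@[np.sin(t),-np.cos(t),0])
```

```text
[ 565.  -146.3   86. ]
[ 581.5 -152.3   86. ]
[ 575.4 -169.1   86. ]
[ 558.7 -162.7   86. ]
-19.98527315859153 -20.836158555922857 68.8408317659831 69.76538966770514
[ 570.16182235 -157.62326913   86.        ]
[ 567.691946   -156.36661919  153.96256895] 70.19491101448638 off tool x,y -0.3454727689630809 2.7495648464032274
```

```bash
python3 -m inch '[{"gripper":0.085,"tx":-0.0007,"ty":0.0022,"tz":0.010,"spin":0.7},{"gripper":0.07,"tz":0.016},{"gripper":0.06,"tz":0.016},{"gripper":0.05,"tz":0.016},{"gripper":0.045,"tz":0.016},{"gripper":0.045,"tz":0.015},{"gripper":0.045,"tz":0.012},{"gripper":0.045}]' 40 && python3 -m inch '[{"gripper":0.03},{"gripper":0.02},{"gripper":0.01},{"gripper":0.01},{"gripper":0.01},{"gripper":0.01},{"gripper":0.01},{"gripper":0.01}]' 40
python3 - <<'E'
from h import *
g=save('wrist','w4.png');s=sense();print(s['eef_pos'],np.degrees(s['tcp_rot']),s['clock'],s['opening'],s['wrist_torque'])
E
```

```text
[ 567.75160469 -155.64277958  154.06482986] [-1.79964871e+02 -2.50315320e-02  7.02592454e+01] 4.55 0.9927077566789682 [0.0052288  0.03958397 0.01770802]$[1]: bad value
```

View pics/w4.png

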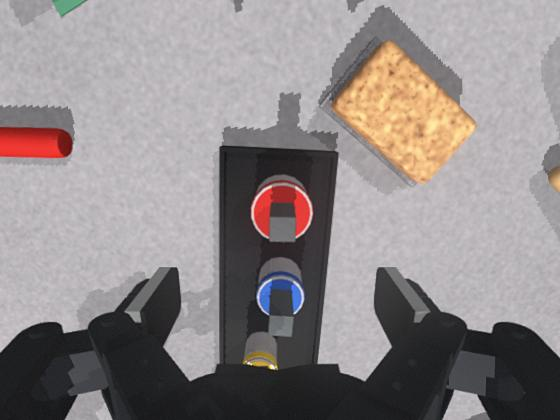

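The call was refused because each row needs every key. Nothing moved, and the picture is unchanged.

```bash
python3 -m inch '[{"gripper":0.085,"tx":-0.0007,"ty":0.0022,"tz":0.010,"spin":0.7},{"gripper":0.07,"tx":0,"ty":0,"tz":0.016,"spin":0},{"gripper":0.06,"tx":0,"ty":0,"tz":0.016,"spin":0},{"gripper":0.05,"tx":0,"ty":0,"tz":0.016,"spin":0},{"gripper":0.045,"tx":0,"ty":0,"tz":0.016,"spin":0},{"gripper":0.045,"tx":0,"ty":0,"tz":0.015,"spin":0},{"gripper":0.045,"tx":0,"ty":0,"tz":0.010,"spin":0},{"gripper":0.045,"tx":0,"ty":0,"tz":0.002,"spin":0}]' 40
python3 - <<'E'
from h import *
g=save('wrist','w4.png');s=sense();print(s['eef_pos'],np.degrees(s['tcp_rot']),s['clock'],s['opening'],s['contact_force'])
g=save('scene','s4.png')
cv2.imwrite('pics/s4z.png',cv2.resize(g['pixels'][160:320,80:320,::-1],(720,480),interpolation=cv2.INTER_CUBIC))
E
```

```text
clock: 5.35
eef_pos: [569.1, -157.4, 51.7]
tcp_rot: [-3.14, 0.0, 1.214]
contact_force: [-0.1, -0.3, -0.2]
opening: 0.531
[ 569.42817557 -157.60017024   52.16243174] [-1.79920432e+02  4.75064465e-03  6.95256648e+01] 5.4 0.5272349511237503 [-0.28590479  1.00403505 -0.3441476 ]
```

View pics/w4.png

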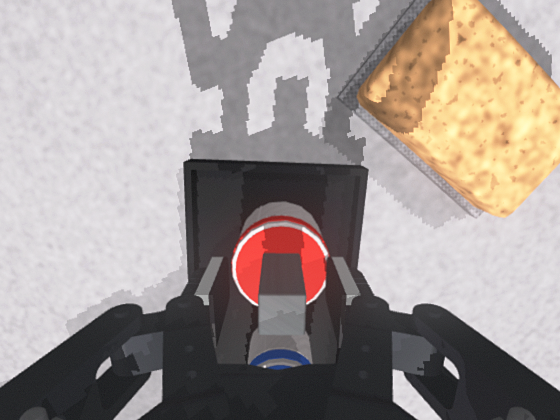

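View pics/s4z.png

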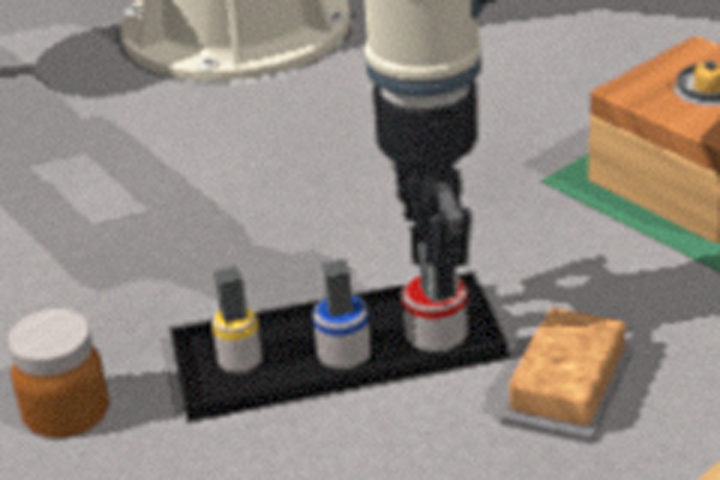

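The adapter (cols 258–305) is centred between the pads. Closing.

```bash
python3 -m inch '[{"gripper":0.03,"tx":0,"ty":0,"tz":0,"spin":0},{"gripper":0.024,"tx":0,"ty":0,"tz":0,"spin":0},{"gripper":0.018,"tx":0,"ty":0,"tz":0,"spin":0},{"gripper":0.01,"tx":0,"ty":0,"tz":0,"spin":0},{"gripper":0.01,"tx":0,"ty":0,"tz":0,"spin":0},{"gripper":0.01,"tx":0,"ty":0,"tz":0,"spin":0},{"gripper":0.01,"tx":0,"ty":0,"tz":0,"spin":0},{"gripper":0.01,"tx":0,"ty":0,"tz":-0.005,"spin":0}]' 40 
python3 -m inch '[{"gripper":0.01,"tx":0,"ty":0,"tz":-0.018,"spin":0},{"gripper":0.01,"tx":0,"ty":0,"tz":-0.018,"spin":0},{"gripper":0.01,"tx":0,"ty":0,"tz":-0.018,"spin":0},{"gripper":0.01,"tx":0,"ty":0,"tz":-0.018,"spin":0},{"gripper":0.01,"tx":0,"ty":0,"tz":-0.018,"spin":0},{"gripper":0.01,"tx":0,"ty":0,"tz":-0.018,"spin":0},{"gripper":0.01,"tx":0,"ty":0,"tz":-0.018,"spin":0},{"gripper":0.01,"tx":0,"ty":0,"tz":-0.018,"spin":0}]' 40
python3 - <<'E'
from h import *
for i in range(3): g=save('wrist','w5.png')
np.save('w5.npy',g,allow_pickle=True)
s=sense();print(s['eef_pos'],np.degrees(s['tcp_rot']),s['clock'],s['opening'],s['contact_force'])
cv2.imwrite('pics/w5z.png',cv2.resize(g['pixels'][210:360,180:380,::-1],(800,600),interpolation=cv2.INTER_CUBIC))
E
python3 plan.py 543.5 167 196 96 8
```

```text
clock: 6.25
eef_pos: [569.3, -158.0, 57.7]
tcp_rot: [-3.14, 0.0, 1.213]
contact_force: [-1.3, 0.2, -2.6]
opening: 0.202
clock: 7.05
eef_pos: [569.1, -158.0, 202.5]
tcp_rot: [-3.14, 0.0, 1.213]
contact_force: [-0.5, 0.1, -1.8]
opening: 0.202
[ 570.08084973 -158.22299527  202.69078295] [ 1.79918957e+02 -4.44967933e-03  6.94981154e+01] 7.2 0.2031626687030713 [-0.86803929 -0.75011921 -2.97560971]
pos [ 570.1 -158.2  202.7] yaw 69.5 F [-0.9 -0.8 -3. ] clk 7.2
tx 0.0369 ty -0.0174 tz 0.0008 spin -3.31
tx 0.0379 ty -0.0152 tz 0.0008 spin -3.31
tx 0.0387 ty -0.0130 tz 0.0008 spin -3.31
tx 0.0394 ty -0.0107 tz 0.0008 spin -3.31
tx 0.0399 ty -0.0084 tz 0.0008 spin -3.31
tx 0.0403 ty -0.0061 tz 0.0008 spin -3.31
tx 0.0406 ty -0.0038 tz 0.0008 spin -3.31
tx 0.0408 ty -0.0014 tz 0.0008 spin -3.31
```

View pics/w5z.png

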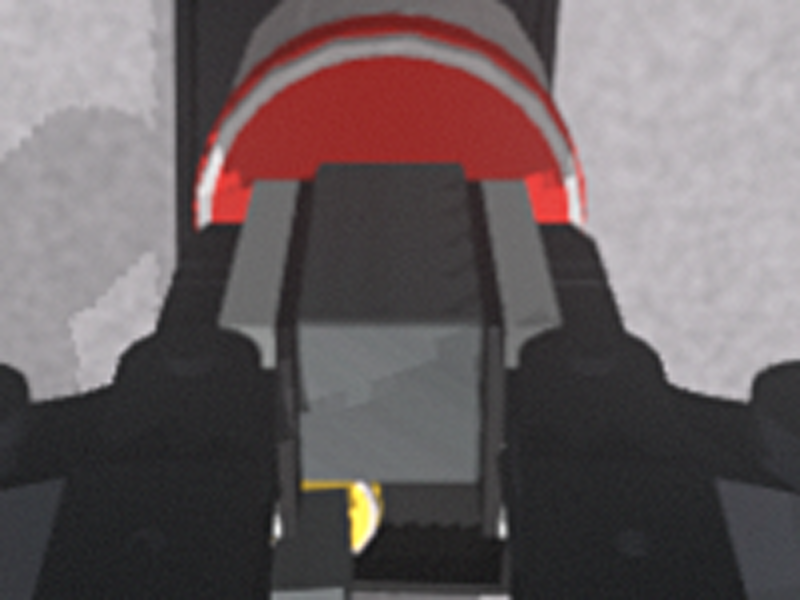

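Red is held, with its adapter top centred at about (389,402) in the crop. I'll work out its centre relative to the TCP, which gives both the camera bias and the target.

Run:
```python
from h import *
g=np.load('w5.npy',allow_pickle=True).item()
z=lambda c,r:(210+r/4-.38,180+c/4-.38)
P=[atz(g,z(*c),202.5+34.2) for c in((299,322),(478,322),(475,483),(303,483))]
print(np.round(P,1).tolist());c=sum(P)/4
T=np.radians(69.5);X=np.array([np.cos(T),np.sin(T),0]);Y=np.array([np.sin(T),-np.cos(T),0])
d=c-[569.4,-158.0,0];print(c,d@X,d@Y)
print([np.linalg.norm(P[i]-P[(i+1)%4]) for i in range(4)])
# band ellipse outer extremes at rel height: shoulder z46 => TCP-6
l,r=atz(g,z(196,215),202.5-6),atz(g,z(585,215),202.5-6);m=(l+r)/2-[569.4,-158,0];print(np.linalg.norm(l-r),m@Y)
```

```text
[[565.5, -146.7, 236.7], [581.1, -152.6, 236.7], [575.0, -169.1, 236.7], [559.3, -163.2, 236.7]]
[ 570.23477985 -157.88749943  236.7       ] 0.39772222302176147 0.742516541235083
[np.float64(16.705720854169016), np.float64(17.58855706884693), np.float64(16.74778707784665), np.float64(17.58099367890285)]
48.22057775370077 1.0574678078754587
```

```bash
python3 -m inch '[{"gripper":0.01,"tx":0.037,"ty":-0.0172,"tz":0.0008,"spin":-3.3},{"gripper":0.01,"tx":0.038,"ty":-0.015,"tz":0.0008,"spin":-3.3},{"gripper":0.01,"tx":0.0387,"ty":-0.013,"tz":0.0008,"spin":-3.3},{"gripper":0.01,"tx":0.0394,"ty":-0.0107,"tz":0.0008,"spin":-3.3},{"gripper":0.01,"tx":0.040,"ty":-0.0084,"tz":0.0008,"spin":-3.3},{"gripper":0.01,"tx":0.0403,"ty":-0.006,"tz":0.0008,"spin":-3.3},{"gripper":0.01,"tx":0.0406,"ty":-0.0038,"tz":0.0008,"spin":-3.3},{"gripper":0.01,"tx":0.0408,"ty":-0.0014,"tz":0.0008,"spin":-3.3}]' 40
python3 - <<'E'
from h import *
P=[]
for i in range(6):
    g=grab_frame('wrist' if i<5 else 'scene');s=sense();P.append(s['eef_pos'])
print(np.round(P,2),np.degrees(s['tcp_rot']),s['clock'],s['contact_force'])
cv2.imwrite('pics/s6z.png',cv2.resize(g['pixels'][130:270,230:420,::-1],(760,560),interpolation=cv2.INTER_CUBIC))
g=save('wrist','w6.png')
E
python3 plan.py 543.2 167.5 180 95.8 1
```

```text
clock: 8.0
eef_pos: [542.7, 168.7, 194.1]
tcp_rot: [-3.139, 0.001, 1.676]
contact_force: [1.6, -0.1, -2.4]
opening: 0.207
[[542.44 174.01 194.15]
 [542.69 171.28 194.1 ]
 [542.77 169.18 194.1 ]
 [542.99 167.77 194.26]
 [543.24 166.92 194.48]
 [543.52 166.45 194.77]] [-1.79907710e+02  3.85147606e-02  9.58554906e+01] 8.3 [ 0.51754488  0.60477329 -2.67099628]
pos [543.7 166.2 195. ] yaw 95.82 F [-0.2 -0.4 -2.3] clk 8.35
tx 0.0014 ty -0.0004 tz 0.0150 spin 0.02
```

View pics/s6z.png

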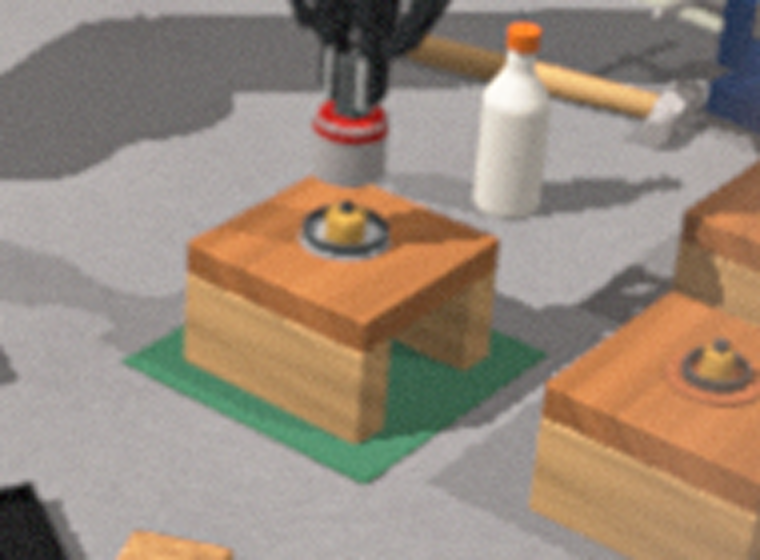

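View pics/w6.png

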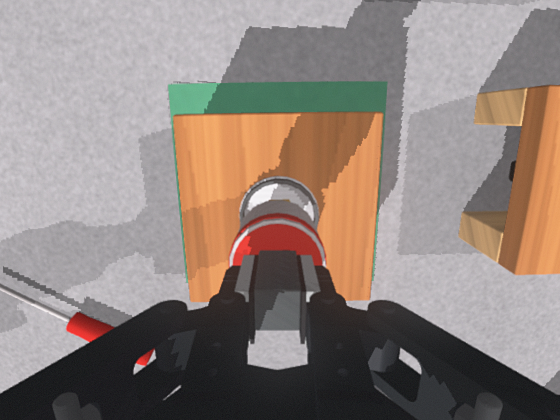

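The scene view shows red hanging about over the nut, and the bottle is untouched. I'll correct by 1.4 mm and lower to just above the stud.

```bash
python3 -m inch '[{"gripper":0.01,"tx":0.0014,"ty":-0.0004,"tz":0.004,"spin":0},{"gripper":0.01,"tx":0,"ty":0,"tz":0.005,"spin":0},{"gripper":0.01,"tx":0,"ty":0,"tz":0.005,"spin":0},{"gripper":0.01,"tx":0,"ty":0,"tz":0.003,"spin":0},{"gripper":0.01,"tx":0,"ty":0,"tz":0,"spin":0},{"gripper":0.01,"tx":0,"ty":0,"tz":0,"spin":0},{"gripper":0.01,"tx":0,"ty":0,"tz":0,"spin":0},{"gripper":0.01,"tx":0,"ty":0,"tz":0,"spin":0}]' 40
python3 - <<'E'
from h import *
g=save('wrist','w7.png');np.save('w7.npy',g,allow_pickle=True)
g=save('scene','s7.png');np.save('s7.npy',g,allow_pickle=True)
cv2.imwrite('pics/s7z.png',cv2.resize(g['pixels'][150:240,270:380,::-1],(770,630)[:2] and (733,600),interpolation=cv2.INTER_CUBIC))
s=sense();p=s['eef_pos'];print(p,s['contact_force'])
E
python3 plan.py 543.2 167.5 146 95.8 1
```

```text
clock: 9.15
eef_pos: [543.6, 168.8, 178.9]
tcp_rot: [3.141, -0.0, 1.674]
contact_force: [0.1, -0.1, -2.5]
opening: 0.203
[543.56603414 168.77373825 178.82108235] [ 0.13766239  0.30756784 -2.96833634]
pos [543.6 168.8 178.8] yaw 95.9 F [ 0.1  0.3 -3. ] clk 9.25
tx -0.0012 ty -0.0005 tz 0.0328 spin 0.10
```

View pics/s7z.png

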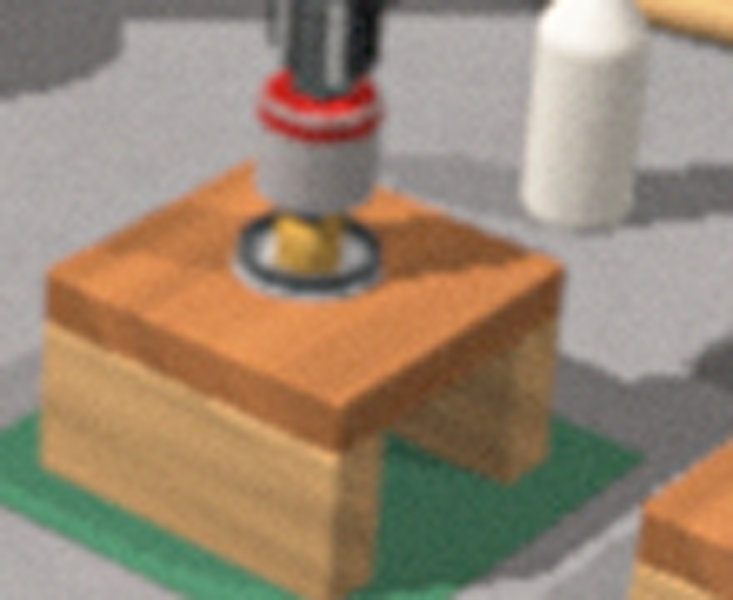

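View pics/w7.png

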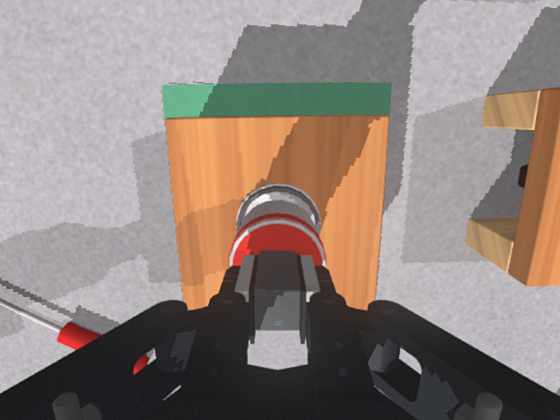

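Run:
```python
from h import *
g=np.load('s7.npy',allow_pickle=True).item()
f=lambda p:[round(270+0,1),] and ((np.array(proj(g,p))[1]-270+.42)*6.667).round(1)
for q in((543.6,168.8),(543.2,167.5),(541.6,165.8)):
    print(q,'sock z150',f((*q,150)),'z170',f((*q,170)),'nut z108',f((*q,108)))
cv2.imwrite('pics/s7zz.png',cv2.resize(g['pixels'][160:200,300:335,::-1],(525,600),interpolation=cv2.INTER_NEAREST))
```

```text
(543.6, 168.8) sock z150 316.4 z170 319.3 nut z108 310.5
(543.2, 167.5) sock z150 313.4 z170 316.2 nut z108 307.5
(541.6, 165.8) sock z150 307.4 z170 310.2 nut z108 301.6
```

View pics/s7zz.png

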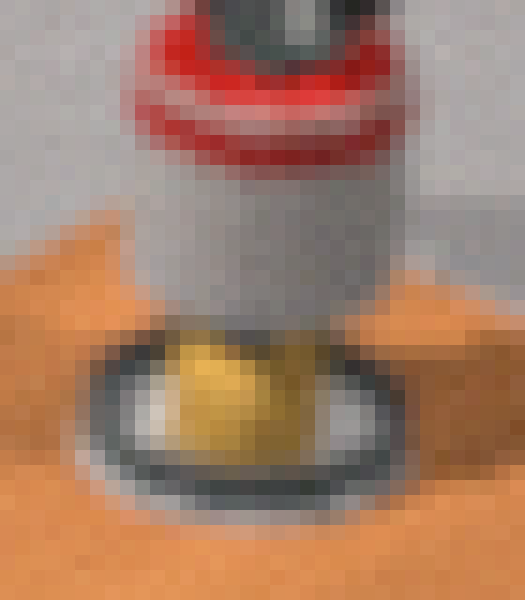

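The projections agree: the nut is near (543.3,168) and the socket about 1 mm too far in +y. I'll correct that and lower slowly.

```bash
python3 -m inch '[{"gripper":0.01,"tx":-0.0012,"ty":-0.0004,"tz":0.002,"spin":0},{"gripper":0.01,"tx":0,"ty":0,"tz":0.003,"spin":0},{"gripper":0.01,"tx":0,"ty":0,"tz":0.003,"spin":0},{"gripper":0.01,"tx":0,"ty":0,"tz":0.002,"spin":0},{"gripper":0.01,"tx":0,"ty":0,"tz":0.002,"spin":0},{"gripper":0.01,"tx":0,"ty":0,"tz":0.002,"spin":0},{"gripper":0.01,"tx":0,"ty":0,"tz":0.002,"spin":0},{"gripper":0.01,"tx":0,"ty":0,"tz":0.002,"spin":0}]' 40
python3 plan.py 543.2 167.5 146 95.8 1
```

```text
clock: 10.05
eef_pos: [543.7, 167.4, 160.8]
tcp_rot: [3.141, 0.0, 1.674]
contact_force: [2.1, -1.5, -0.6]
opening: 0.203
pos [543.7 167.4 160.8] yaw 95.91 F [ 2.1 -1.5 -0.6] clk 10.05
tx 0.0002 ty -0.0005 tz 0.0148 spin 0.11
```

```bash
python3 -m inch '[{"gripper":0.01,"tx":0,"ty":0,"tz":0.001,"spin":0},{"gripper":0.01,"tx":0,"ty":0,"tz":0.001,"spin":0},{"gripper":0.01,"tx":0,"ty":0,"tz":0.001,"spin":0},{"gripper":0.01,"tx":0,"ty":0,"tz":0.001,"spin":0},{"gripper":0.01,"tx":0,"ty":0,"tz":0.001,"spin":0},{"gripper":0.01,"tx":0,"ty":0,"tz":0.001,"spin":0},{"gripper":0.01,"tx":0,"ty":0,"tz":0,"spin":0},{"gripper":0.01,"tx":0,"ty":0,"tz":0,"spin":0}]' 40
python3 plan.py 543.2 167.5 146 95.8 1
```

```text
clock: 10.85
eef_pos: [543.6, 167.4, 154.7]
tcp_rot: [3.141, 0.0, 1.674]
contact_force: [4.8, -2.9, -1.4]
opening: 0.203
pos [543.6 167.4 154.7] yaw 95.9 F [ 4.8 -2.9 -1.4] clk 10.85
tx 0.0001 ty -0.0004 tz 0.0087 spin 0.10
```

It's past the nut top with a small side load. I'll ease toward the force and carry on.

```bash
python3 -m inch '[{"gripper":0.01,"tx":-0.0004,"ty":0.0005,"tz":0.001,"spin":0},{"gripper":0.01,"tx":0,"ty":0,"tz":0.001,"spin":0},{"gripper":0.01,"tx":0,"ty":0,"tz":0.001,"spin":0},{"gripper":0.01,"tx":0,"ty":0,"tz":0.001,"spin":0},{"gripper":0.01,"tx":0,"ty":0,"tz":0.001,"spin":0},{"gripper":0.01,"tx":0,"ty":0,"tz":0.001,"spin":0},{"gripper":0.01,"tx":0,"ty":0,"tz":0.001,"spin":0},{"gripper":0.01,"tx":0,"ty":0,"tz":0,"spin":0}]' 40
python3 plan.py 543.2 167.5 146 95.8 1
```

```text
clock: 11.65
eef_pos: [543.8, 167.2, 147.8]
tcp_rot: [3.142, -0.0, 1.674]
contact_force: [1.9, -1.3, 2.0]
opening: 0.203
pos [543.8 167.2 147.8] yaw 95.9 F [ 1.9 -1.3  2. ] clk 11.65
tx 0.0004 ty -0.0005 tz 0.0018 spin 0.10
```

```bash
python3 -m inch '[{"gripper":0.01,"tx":0,"ty":0,"tz":0.0005,"spin":0},{"gripper":0.01,"tx":0,"ty":0,"tz":0.0005,"spin":0},{"gripper":0.01,"tx":0,"ty":0,"tz":0.0005,"spin":0},{"gripper":0.01,"tx":0,"ty":0,"tz":0.0005,"spin":0},{"gripper":0.01,"tx":0,"ty":0,"tz":0.0005,"spin":0},{"gripper":0.01,"tx":0,"ty":0,"tz":0,"spin":0},{"gripper":0.01,"tx":0,"ty":0,"tz":0,"spin":0},{"gripper":0.01,"tx":0,"ty":0,"tz":0,"spin":0}]' 40
python3 - <<'E'
from h import *
g=save('wrist','w8.png');g=save('top','t8.png')
g=save('scene','s8.png')
cv2.imwrite('pics/s8z.png',cv2.resize(g['pixels'][150:270,140:380,::-1],(800,400),interpolation=cv2.INTER_CUBIC))
s=sense();print(s['eef_pos'],s['contact_force'],np.degrees(s['tcp_rot']),s['clock'])
E
```

```text
clock: 12.45
eef_pos: [543.9, 167.2, 147.7]
tcp_rot: [3.141, -0.0, 1.674]
contact_force: [-5.4, -3.6, 26.0]
opening: 0.208
[543.92590424 167.24419821 147.71465683] [-5.17737535 -3.50912305 26.73404632] [ 1.79953365e+02 -1.53080771e-02  9.58949685e+01] 12.6
```

View pics/s8z.png

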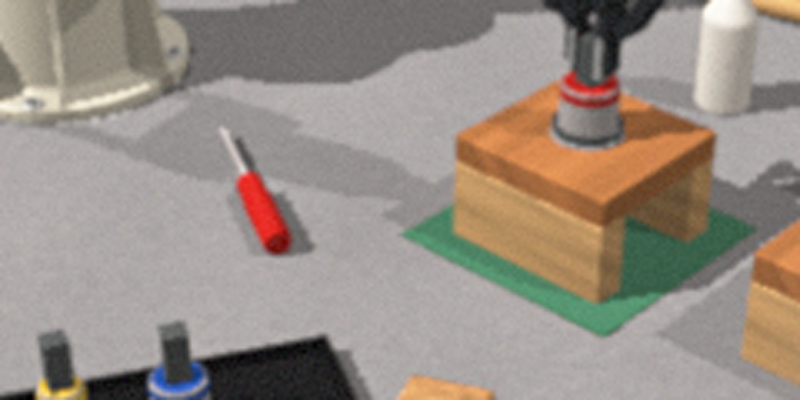

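View pics/w8.png

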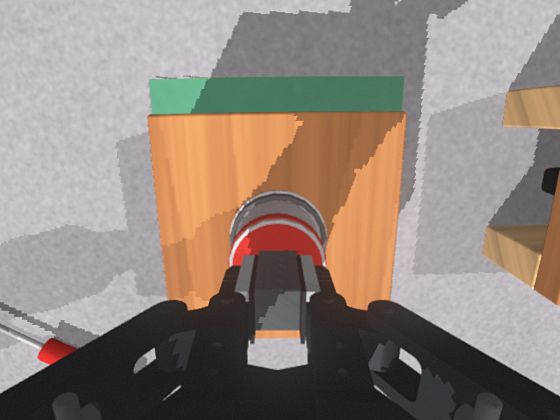

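View pics/t8.png

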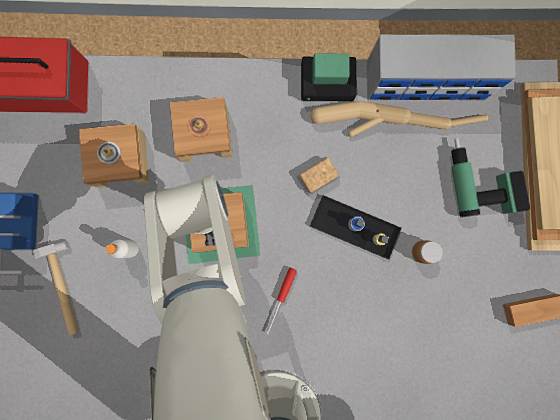

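Red sits inside the cup ring, and the arm stopped hard at TCP z 147.7 with about 29 N of push. About 147 was expected if fully home, and about 155 if it had stopped on the ring. Blue and yellow are standing in the tray, and the bottle, jar and block are unmoved. Handing in.

```bash
python3 -m inch '[{"gripper":0.01,"tx":0,"ty":0,"tz":-0.0005,"spin":0},{"gripper":0.01,"tx":0,"ty":0,"tz":0,"spin":0},{"gripper":0.01,"tx":0,"ty":0,"tz":0,"spin":0},{"gripper":0.01,"tx":0,"ty":0,"tz":0,"spin":0},{"gripper":0.01,"tx":0,"ty":0,"tz":0,"spin":0},{"gripper":0.01,"tx":0,"ty":0,"tz":0,"spin":0},{"gripper":0.01,"tx":0,"ty":0,"tz":0,"spin":0},{"gripper":0.01,"tx":0,"ty":0,"tz":0,"spin":0}]' 40
python3 -c "from rig import *;print(sign_off())"
```

```text
clock: 13.4
eef_pos: [543.9, 167.2, 147.7]
tcp_rot: [3.141, -0.0, 1.674]
contact_force: [-4.1, -3.3, 20.9]
opening: 0.197
the job is handed in; nothing more can be done
None
```

The red socket is the one that fits. I handed in with it held upright by its adapter, down over the nut on the green mat. `sign_off()` reports no verdict, so I can't confirm that it passed.

**Choosing the socket:** From the wrist camera, the nut measured about 30 mm over its corners, which means 26 mm across flats. The cup ring measured about 51 mm inside. Both pointed to red, so it was the only socket I tried.

**Last checks:**
- **Seated:** Red slid down with only light side force and stopped firmly with the tool at z 147.7 mm. About 147 mm was expected if fully home; a stop on the ring would have been near 155 mm. That puts the rim roughly 1 mm above the washer face, or up to 2 mm if I use the height read just before gripping. Both are inside the 4 mm limit.
- **Holding:** The tool was still, pressing with about 21 N, with the fingers closed on the adapter at a 40 N grip setting.
- **Everything else:** The last pictures show blue and yellow standing in the tray, and the bottle, jar and block where they were. I handed in at 13.4 s.

**What disagreed or failed:**
- The top and wrist cameras differed by about 2 mm on where the nut and socket were. I worked from the wrist measurements and checked the position against the scene camera.
- In the close-up of the gripped socket, the adapter measured 16.7 mm wide instead of 18 mm.
- One move was refused because its rows were missing values; nothing moved.

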